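# Put the hand stamp into the bench warmer

## Task

Get the light-wood-handled brass hand stamp into the bench tool warmer: first lift the red cap with the black knob off the grey warmer and set it, knob up, fully down into the hole of the small light-wood holder block. Then lift the stamp up and off its hook, lower it upright, barrel first, into the warmer's open well until it stands on the bottom, and only then let go. Don't drop the stamp on the table, and leave the other hanging stamp and the other loose things on the bench where they are.

Things in the scene. Friction and masses are not known exactly. Their poses are not given: they have to be found in the camera images.
- stamp: the stamp to load, 165 mm tall, 220 g: round brass barrel, diameter 28 mm, 0 to 55 mm up; steel band, 33 mm, 55 to 63; light-wood handle, 30 mm, straight from 82 to 127, top at 130; then a steel wire eye, 24 mm wide along y, 5 mm thick, opening 14 mm wide and 30 high (130 to 160). Origin: centre of the barrel's underside; z up its axis, x normal to the eye. Starts hanging by its eye on 'stand'
- stamp_grip (a point): point on the axis of that stamp's handle, 123 mm above its underside, 7 mm below the handle's top: a good grip height for a gripper coming from above, with the fingers either side of the hook bar, closing along the stamp's y
- stamp_eye (a point): centre of the wire at the top of that stamp's eye, 162.5 mm above its underside
- stand: fixed steel stand, 200 mm high, carrying the stamp: dark round base, diameter 92 mm, slim central post. Its hook is a 6 mm bar that runs from the post's top 65 mm along the stand's -x (roughly towards the robot) to a seat, then turns up into a tip 10 mm further on. Raised 10 to 20 mm (22 at most), the eye clears the tip and goes off along -x. Origin: centre of the base's underside
- stand_seat (a point): lowest point of the hook's centre line, 190 mm above the table, where the eye hangs; the tip's top is 11 mm higher
- other_stand: an identical stand carrying the other stamp
- other_stamp: the stamp to leave alone, hanging on the other stand: same shape, but black handle and steel barrel. Origin: centre of its underside
- warmer: fixed grey metal block 110 x 110 mm, 60 mm high, with a dial and a small green window on its front (its own -x side) and one round vertical well in the middle of its top. Origin: centre of its underside, z up
- well_mouth (a point): centre of the well's mouth, flush with the warmer's top; the well is 32 mm in diameter (chamfered 3 mm at the mouth) and 40 mm deep
- well_floor (a point): centre of the well's flat bottom, 20 mm above the table
- cap: loose cap, about 100 g, that closes the well at the start: steel spigot 26 mm in diameter and 10 mm long below, red disc 54 mm in diameter and 7 mm thick (10 to 17 mm up), black round knob 20 mm in diameter (17 to 42 mm up). Origin: centre of the spigot's underside, z up; the disc rests on the block and the spigot is in the hole
- cap_knob (a point): point on the knob's axis 39 mm above the spigot's underside, 3 mm below the knob's top: a good TCP position for a grasp from above with fingertips reaching 19 mm beyond
- holder: fixed light-wood block 80 x 80 mm, 25 mm high, with one round hole in its top for parking the cap. Origin: centre of its underside, z up
- holder_mouth (a point): centre of the hole's mouth on top of the holder; the hole is 32 mm in diameter (chamfered 3 mm) and 15 mm deep
- tape_roll: loose cardboard-coloured ring lying flat, 80 mm in diameter, 24 mm high; leave alone. Origin: centre of its underside
- wood_block: loose wooden block 130 x 50 x 30 mm; leave alone. Origin: centre of its underside
- foil_roll: loose gold-coloured roll standing upright, 44 mm in diameter, 75 mm high; leave alone. Origin: centre of its underside
- jar: loose amber jar with a black lid, 56 mm in diameter, 70 mm high; leave alone. Origin: centre of its underside
Things that resemble listed ones, but are neither listed nor needed, are in the scene too. What is shaped like the stamp but green or pink is not meant. Leave any purple look-alike of the cap alone.

How it is judged:
On the way, in this order (a step that is already met when the one before it is completed fails the run):
1. the cap sits in the hole of the holder, disc down on the block, knob up (horizontal distance between cap and holder_mouth below 0.006 m and z of cap in the frame of holder_mouth below -0.0065 m and angle between cap's own z axis and vertical below 0.12 rad), for 0.2 s.
2. the stamp is held by the gripper, off its hook (contact force between the fingers and stamp above 1 N and contact force between stamp and stand below 0.01 N and distance between stamp_eye and stand_seat above 0.035 m), for 0.1 s.
3. the stamp stands upright on the bottom of the well while still held (it was lowered, not dropped) (horizontal distance between stamp and well_floor below 0.006 m and z of stamp in the frame of well_floor below 0.005 m and angle between stamp's own z axis and vertical below 0.15 rad and contact force between the fingers and stamp above 0.5 N), for 0.05 s.
At the end, for the whole second after the job is handed in: The cap is in the holder's hole (axis within 6 mm of the hole's, spigot at least 6.5 mm into the hole, tilt under 0.12 rad) and the stamp stands in the warmer's well (axis within 6 mm at its foot, underside within 5 mm of the well's bottom, tilt under 0.15 rad), both released and at rest (all of step 1 and horizontal distance between stamp and well_floor below 0.006 m and z of stamp in the frame of well_floor below 0.005 m and angle between stamp's own z axis and vertical below 0.15 rad and linear speed of each of stamp, cap below 0.02 m/s); the robot touches nothing.
It fails at once if other stamp disturbed (moved more than 30 mm) (distance of other_stamp from where it was at the start of the episode above 0.03 m).
It fails at once if tape roll, wood block, foil roll or jar disturbed (moved more than 30 mm) (distance of any of tape_roll, wood_block, foil_roll, jar from where it was at the start of the episode above 0.03 m).
It fails at once if the stamp dropped to the table (height (world z) of stamp below 0.012 m).
It also fails if it takes over 61 s, if anything falls off the work surface, if the arm or the gripper's body presses on something with over 40 N, if the wrist force passes 120 N, or if a joint passes its speed limit or range.

## Robot

A 7-joint arm with a two-finger parallel gripper is mounted at the origin on the work surface. World frame = base frame: x ahead of the robot, y to its left, z up, the work surface at z = 0. Lengths are in m, angles in rad, forces in N, time in s.
With the tool pointing down it reaches from about 0.425 to 0.975 m from the base axis. Payload 16.7 kg.
Tool frame: the origin (TCP) lies between the finger pads, 19 mm behind the fingertips; this is the grasp point; z points along the fingers, y is the line along which they close (so a half turn about z gives the same grasp; the last joint's range is limited). The gripper opens to 85 mm and grips with 20 to 120 N. Pads are 22 mm wide; open, the fingers measure 114 mm over their backs; the gripper's body (76 mm by 85 mm) begins 54 mm behind the grasp point. The pads swing forward as they close: fully open they stand 13 mm farther back than shut.
Start: joints at [-1.308, 0.426, 0.074, 1.606, -0.034, 1.111, -0.067], TCP at [0.271, 0.618, 0.25] pointing down, gripper open.
Joint ranges: [-2.85, 2.85], [-0.5, 2.14], [-1.23, 1.37], [0.21, 2.46], [-1.02, 4.16], [0.16, 2.05], [-2.73, 2.73]. Speed limits (rad/s): [1.89, 1.89, 2.39, 2.39, 3.01, 3.01, 3.01].

## Interface

Orientations are given as a 3x3 rotation matrix whose columns are the frame's x, y, z axes.
In Python, from rig import * gives the robot as it stands. The module is installed in compiled form; this text tells all that it offers.
- The arm moves only by the tool arm_command, never from a script. Its argument "targets" is text: rows parted by semicolons, each of 5 numbers parted by spaces: the shift along the tool's x, y, z in mm, then the turn about the tool's z in rad, then the opening, from 0 (shut) to 1 (fully open). In form: tx ty tz turn hand; .... A call has exactly 10 rows; each row is the pose to reach, as a shift and turn from the pose commanded when the call began, along the tool's axes at that moment; what a row does not reach only later rows make up. A row lasts 1/12 s, in which the tool goes at most 41.7 mm and 7.16 degrees, less where a joint would pass 70% of its speed; a pose out of reach is approached as far as the arm can. A call with a gripper value outside its range is refused whole. The fingers move at their own pace and stop on an object; the grip force is fixed at half the most. Time passes only in rows, so rows that repeat a pose let the fingers close, or fill a call up. It gives the time, the measured TCP pose, the force, the opening and the grip force at its end, in the units of the state.
- read_state(): the state, without advancing time (a new reading comes with each control period).
- get_image(name): name is "scene" or "top" or "wrist"; returns the picture (384x512x3 uint8, red, green, blue); there is no depth.
- camera_model(name): a dict with "K" (3x3 intrinsics, pixels), "origin" and "attitude" of the camera in the world. Camera axes: x right, y down, z forward; pixel columns grow to the right and rows downward; lengths in m; the calibration is good to about 2 mm. A picture is of the moment at which its call begins: read the wrist's pose just before it. camera_model takes no time and is no camera call; for the wrist camera it gives the pose at the moment of the call.
- hand_in(): hands the job in; it is judged then, once.
The state is a dict: "t": time; "joint_pos": joint angles; "joint_vel": joint speeds; "joint_torque": joint torques, N m; "position": TCP position; "orientation": TCP orientation; "contact_force": force on the tool from outside, world axes, zero at the start; "torque": the same for the moment, N m; "opening": opening from 0.0 (shut) to 1.0 (fully open); "grip_force": force on a finger pad.
Only numpy, scipy, OpenCV 4.12 (cv2) and the standard library are available. Lean on these libraries where they do the work, as an engineer would, in place of code of your own. Each camera call takes 0.05 s, during which the arm holds its last target. There are 200 camera calls.

## Working session

There is one attempt and no reset: what is moved stays moved. The work goes in short steps, Python scripts to look and compute and a tool call to move; the robot and the scene stay as the last step left them, time stands still between calls to the robot, and variables do not carry over. Pictures are saved under pics/ and viewed, at most 11 in all, crops included, and the job is handed in when it is done.

Besides the shell and the picture viewer there is one more tool, called by a JSON object that holds its "api" and its "payload". arm_command: Moves the arm, as the interface text tells. Its arguments: {"type":"object","properties":{"targets":{"type":"string"}},"required":["targets"]}

```bash
mkdir -p pics; python3 - <<'E'
from rig import *
import cv2
s=read_state();print(s['t'],s['position'],s['orientation'],s['opening'])
for n in ['scene','top']:
    im=get_image(n);cv2.imwrite(f'pics/{n}0.png',im[:,:,::-1]);m=camera_model(n);print(n,m)
E
```

```text
0.0 [0.2706576  0.61793788 0.24930527] [[-9.16002584e-01  4.01172161e-01 -4.03833552e-04]
 [ 4.01172347e-01  9.16001790e-01 -1.21187185e-03]
 [-1.16256994e-04 -1.27208460e-03 -9.99999184e-01]] 1.004925728242274
scene {'K': array([[478.3814287 ,   0.        , 252.92758514],
       [  0.        , 478.3814287 , 189.13183247],
       [  0.        ,   0.        ,   1.        ]]), 'origin': array([0.93418371, 0.67386655, 1.2738056 ]), 'attitude': array([[-8.42065441e-01,  4.46910045e-01, -3.01988748e-01],
       [ 5.39375305e-01,  6.97988747e-01, -4.71047756e-01],
       [ 2.68774327e-04, -5.59538310e-01, -8.28804445e-01]])}
top {'K': array([[457.16493238,   0.        , 254.44200828],
       [  0.        , 457.16493238, 195.56529211],
       [  0.        ,   0.        ,   1.        ]]), 'origin': array([0.32784315, 0.04527277, 1.49117486]), 'attitude': array([[-0.01886828, -0.99047952,  0.13636093],
       [-0.99982043,  0.0184519 , -0.00431694],
       [ 0.00175973, -0.1364179 , -0.99064982]])}
```

View pics/scene0.png

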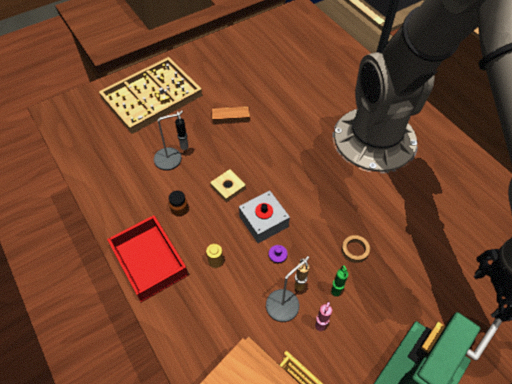

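View pics/top0.png

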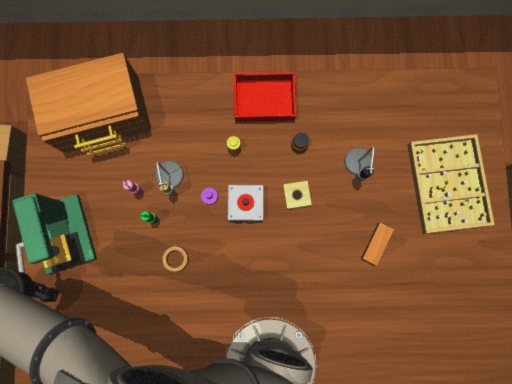

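The scene view shows the warmer with its red cap at (264,213), the holder at (228,184), the target stamp on its stand at (302,275), and the green and pink decoys beside it. In the top view the cap is at (246,202), the holder at (297,194), the stamp at (166,187) and its stand base at (171,175).

```bash
cat > h.py <<'E'
from rig import *
import cv2, numpy as np
def ray(cm,uv):
    K=cm['K'];d=cm['attitude']@np.array([(uv[0]-K[0,2])/K[0,0],(uv[1]-K[1,2])/K[1,1],1.]);return cm['origin'],d
def onz(cm,uv,z):
    o,d=ray(cm,uv);return o+d*(z-o[2])/d[2]
def blobs(im,lo,hi,roi=None,amin=8):
    hsv=cv2.cvtColor(im,cv2.COLOR_RGB2HSV);m=cv2.inRange(hsv,lo,hi)
    if roi: 
        k=np.zeros_like(m);k[roi[1]:roi[3],roi[0]:roi[2]]=255;m&=k
    cs,_=cv2.findContours(m,cv2.RETR_EXTERNAL,cv2.CHAIN_APPROX_NONE)
    return sorted([c for c in cs if cv2.contourArea(c)>=amin],key=cv2.contourArea,reverse=True)
def tool(p,s):  # world point -> shift in tool axes, mm
    return s['orientation'].T@(np.asarray(p)-s['position'])*1000
E
cat > m.py <<'E'
from h import *
np.set_printoptions(precision=4,suppress=True)
im=cv2.imread('pics/top0.png')[:,:,::-1].copy();cm=camera_model('top')
def show(n,lo,hi,roi,z):
    for c in blobs(im,lo,hi,roi)[:2]:
        (cx,cy),sz,a=cv2.minAreaRect(c);print(n,cv2.contourArea(c),(cx,cy),sz,a,onz(cm,(cx,cy),z))
show('cap',(0,150,60),(8,255,255),(230,185,262,220),.067)
show('warmer',(0,0,90),(180,60,255),(222,178,270,228),.06)
show('holder',(15,40,120),(35,200,255),(278,176,318,216),.025)
show('base',(80,0,40),(110,90,255),(150,155,190,205),.008)
cv2.imwrite('pics/z0.png',np.hstack([cv2.resize(im[155:205,140:190],(400,400),interpolation=cv2.INTER_CUBIC),cv2.resize(cv2.imread('pics/scene0.png')[250:330,255:335,::-1],(400,400),interpolation=cv2.INTER_CUBIC)])[:,:,::-1])
E
python3 m.py
```

```text
cap 182.0 (245.5, 201.5) (15.0, 15.0) 90.0 [0.5056 0.0675 0.067 ]
warmer 1171.0 (245.0, 202.5) (35.0, 34.0) 90.0 [0.5033 0.0692 0.06  ]
holder 624.5 (296.86126708984375, 194.0982666015625) (25.84972381591797, 26.457950592041016) 81.25383758544922 [ 0.5319 -0.0986  0.025 ]
```

View pics/z0.png

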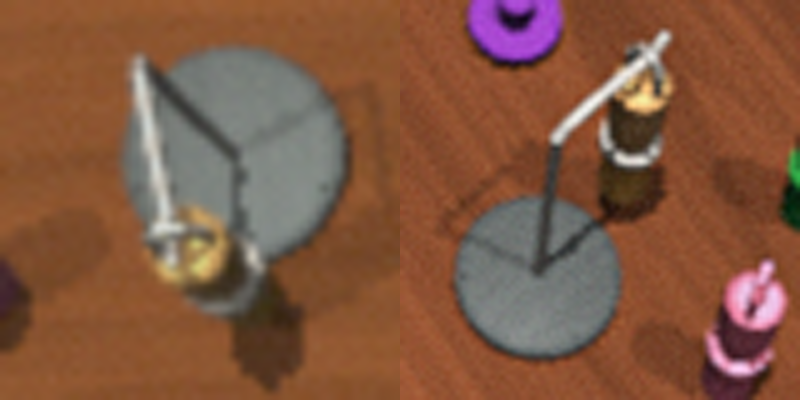

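The zoom shows the bar from the post top, top-view px (157.8,162.5), to the eye at about (161.5,184). In the scene view that is (286,277.4) to (304.6,262.4).

```bash
python3 - <<'E'
from h import *
np.set_printoptions(precision=4,suppress=True)
t=camera_model('top');c=camera_model('scene')
print('top base',onz(t,(169.6,174.4),.008),'post top',onz(t,(157.75,162.5),.19),'seat',onz(t,(161.5,184),.193))
print('scene base',onz(c,(283,303.6),.008),'post top',onz(c,(286,277.4),.19),'seat',onz(c,(304.6,262.4),.193))
import re
for n,cm in(('top',t),('scene',c)):
    im=cv2.imread(f'pics/{n}0.png')[:,:,::-1].copy()
    for k in blobs(im,(0,150,60),(8,255,255),(230,185,280,225),20)[:1]:
        (x,y),r,a=cv2.minAreaRect(k);print(n,'cap',onz(cm,(x,y),.067))
    roi=(278,176,318,216) if n=='top' else (205,165,250,202)
    for k in blobs(im,(15,40,120),(35,200,255),roi,50)[:1]:
        (x,y),r,a=cv2.minAreaRect(k);print(n,'holder',onz(cm,(x,y),.025))
s=read_state();print(s['position'],'yaw x',np.arctan2(s['orientation'][1,0],s['orientation'][0,0]))
print('cap tool',tool([.505,.067,.25],s))
print(camera_model('wrist'))
E
```

```text
top base [0.6076 0.317  0.008 ] post top [0.609  0.3182 0.19  ] seat [0.5451 0.3062 0.193 ]
scene base [0.6081 0.3187 0.008 ] post top [0.6112 0.3192 0.19  ] seat [0.5507 0.3123 0.193 ]
top cap [0.5056 0.0675 0.067 ]
top holder [ 0.5319 -0.0986  0.025 ]
scene cap [0.508  0.0698 0.067 ]
scene holder [ 0.5355 -0.0985  0.025 ]
[0.2707 0.618  0.2494] yaw x 2.728766623781251
cap tool [-435.6798 -410.683    -0.1163]
{'K': array([[325.7493,   0.    , 245.5845],
       [  0.    , 325.7493, 183.9836],
       [  0.    ,   0.    ,   1.    ]]), 'origin': array([0.2031, 0.6488, 0.3737]), 'attitude': array([[ 0.4013,  0.8752,  0.27  ],
       [ 0.9159, -0.3832, -0.1192],
       [-0.0009,  0.2951, -0.9555]])}
```

{"api": "arm_command", "payload": {"targets": "-15 -14 0 -0.04 1; -40 -38 0 -0.08 1; -68 -64 0 -0.12 1; -96 -91 0 -0.16 1; -124 -117 0 -0.2 1; -152 -144 0 -0.24 1; -180 -170 0 -0.28 1; -208 -196 0 -0.32 1; -236 -223 0 -0.36 1; -264 -249 0 -0.41 1"}}

```text
t: 0.93
position: [0.4129, 0.2822, 0.25]
orientation: [[-1.0, 0.001, -0.0], [0.001, 1.0, -0.0], [0.0, -0.0, -1.0]]
contact_force: [1.7, -0.1, -0.4]
opening: 1.001
grip_force: 0.0
```

```bash
python3 - <<'E'
from h import *
np.set_printoptions(precision=4,suppress=True)
s=read_state();print(s['t'],s['position'],s['orientation'],tool([.5065,.0685,.25],s))
E
```

```text
0.9333 [0.4129 0.2822 0.25  ] [[-1.      0.0011 -0.0002]
 [ 0.0011  1.     -0.    ]
 [ 0.0002 -0.     -1.    ]] [ -93.8115 -213.6322   -0.0655]
```

{"api": "arm_command", "payload": {"targets": "-12 -27 0 0 1; -24 -54 0 0 1; -36 -81 0 0 1; -48 -108 3 0 1; -60 -135 8 0 1; -70 -160 14 0 1; -80 -182 20 0 1; -88 -200 26 0 1; -92 -210 30 0 1; -94 -214 30 0 1"}}

```text
t: 1.77
position: [0.506, 0.068, 0.2191]
orientation: [[-1.0, 0.005, -0.001], [0.005, 1.0, -0.001], [0.001, -0.001, -1.0]]
contact_force: [-0.1, 0.7, -0.5]
opening: 1.0
grip_force: 0.0
```

```bash
python3 - <<'E'
from h import *
np.set_printoptions(precision=4,suppress=True)
s=read_state();cm=camera_model('wrist');im=get_image('wrist');cv2.imwrite('pics/w1.png',im[:,:,::-1])
print(s['t'],s['position'])
for c in blobs(im,(0,150,50),(8,255,255),None,100)[:3]:
    (x,y),r,a=cv2.fitEllipse(cv2.convexHull(c));print('red',cv2.contourArea(c),(x,y),r,onz(cm,(x,y),.067))
for c in blobs(im,(15,40,100),(35,200,255),None,300)[:3]:
    (x,y),r,a=cv2.minAreaRect(c);print('holder',(x,y),r,onz(cm,(x,y),.025))
E
```

```text
1.7667 [0.506  0.068  0.2191]
red 2595.5 (245.6267852783203, 171.66009521484375) (57.558162689208984, 59.065914154052734) [0.506  0.0685 0.067 ]
holder (81.91865539550781, 187.28363037109375) (87.18202209472656, 80.37935638427734) [ 0.5329 -0.0998  0.025 ]
holder (493.0, 7.0) (14.0, 36.0) [0.3691 0.2859 0.025 ]
```

View pics/w1.png

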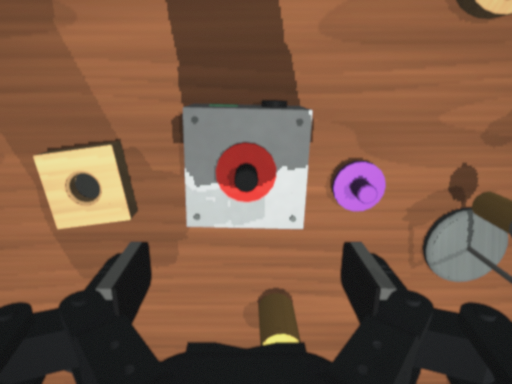

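The cap's centre is at px (246,172), directly below the tool. The holder hole is at (84,187), and the foil roll is behind at (278,315). I'll descend on the knob.

{"api": "arm_command", "payload": {"targets": "0 0 8 0 0.6; 0 0.5 24 0 0.6; 0 0.5 42 0 0.6; 0 0.5 60 0 0.6; 0 0.5 78 0 0.6; 0 0.5 95 0 0.6; 0 0.5 110 0 0.6; 0 0.5 122 0 0.6; 0 0.5 130 0 0.6; 0 0.5 130 0 0.6"}}

```text
t: 2.65
position: [0.505, 0.0713, 0.0885]
orientation: [[-1.0, 0.002, -0.002], [0.002, 1.0, -0.001], [0.002, -0.001, -1.0]]
contact_force: [-1.4, -0.2, -0.5]
opening: 0.595
grip_force: 0.0
```

{"api": "arm_command", "payload": {"targets": "0 0 0 0 0; 0 0 0 0 0; 0 0 0 0 0; 0 0 0 0 0; 0 0 0 0 0; 0 0 0 0 0; 0 0 0 0 0; 0 0 0 0 0; 0 0 0 0 0; 0 0 0 0 0"}}

```text
t: 3.48
position: [0.5065, 0.0708, 0.091]
orientation: [[-1.0, 0.003, 0.001], [0.003, 1.0, 0.001], [-0.001, 0.001, -1.0]]
contact_force: [-1.7, -0.2, 5.1]
opening: 0.206
grip_force: 58.5
```

{"api": "arm_command", "payload": {"targets": "0 0 -3 0 0; 0 0 -10 0 0; 0 0 -20 0 0; 0 -5 -32 0 0; -2 -15 -44 0 0; -5 -30 -54 0 0; -8 -48 -60 0 0; -11 -66 -60 0 0; -14 -85 -60 0 0; -17 -102 -60 0 0"}}

```text
t: 4.32
position: [0.5231, -0.0327, 0.1514]
orientation: [[-1.0, 0.003, 0.001], [0.003, 1.0, 0.0], [-0.001, 0.0, -1.0]]
contact_force: [0.2, -0.5, -0.5]
opening: 0.207
grip_force: 58.7
```

{"api": "arm_command", "payload": {"targets": "-3 -17 0 0 0; -6 -34 0 0 0; -8 -48 0 0 0; -9 -58 0 0 0; -10 -64 0 0 0; -10 -67 0 0 0; -10 -67 0 0 0; -10 -67 0 0 0; -10 -67 0 0 0; -10 -67 0 0 0"}}

```text
t: 5.15
position: [0.5326, -0.0979, 0.15]
orientation: [[-1.0, 0.002, -0.0], [0.002, 1.0, 0.0], [0.0, 0.0, -1.0]]
contact_force: [0.1, -0.0, -0.5]
opening: 0.207
grip_force: 58.7
```

```bash
python3 - <<'E'
from h import *
np.set_printoptions(precision=4,suppress=True)
s=read_state();cm=camera_model('wrist');im=get_image('wrist');cv2.imwrite('pics/w2.png',im[:,:,::-1])
print(s['t'],s['position'],s['orientation'])
for c in blobs(im,(0,150,50),(8,255,255),None,100)[:2]:
    (x,y),r,a=cv2.fitEllipse(cv2.convexHull(c));z=s['position'][2]-.022;p=onz(cm,(x,y),z);print('cap',cv2.contourArea(c),(x,y),r,p,tool(p,s))
for c in blobs(im,(15,40,60),(35,200,255),None,300)[:2]:
    (x,y),r,a=cv2.minAreaRect(c);print('holder',(x,y),r,onz(cm,(x,y),.025))
E
```

```text
5.15 [ 0.5326 -0.0979  0.15  ] [[-1.      0.0019 -0.0002]
 [ 0.0019  1.      0.0002]
 [ 0.0002  0.0002 -1.    ]]
cap 3608.0 (245.49139404296875, 237.4062957763672) (104.78680419921875, 106.96910858154297) [ 0.5316 -0.0973  0.128 ] [ 0.9626  0.5241 22.0003]
cap 117.0 (245.93826293945312, 279.1081848144531) (13.535725593566895, 41.59365463256836) [ 0.5554 -0.0971  0.128 ] [-22.8005   0.7504  21.9952]
holder (241.66220092773438, 176.71640014648438) (101.18547058105469, 105.96511840820312) [ 0.5297 -0.1004  0.025 ]
holder (475.2310485839844, 337.8628234863281) (98.17755126953125, 21.510135650634766) [0.6872 0.1179 0.025 ]
```

View pics/w2.png

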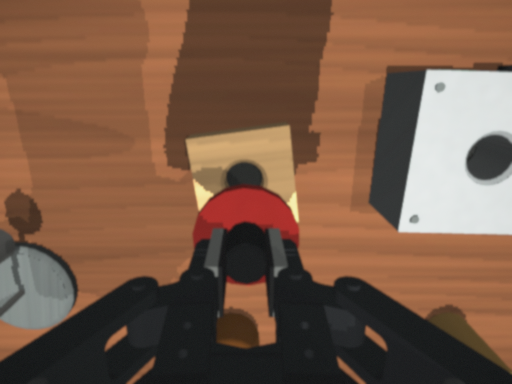

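The cap is held at px (245,237), centred under the tool, and covers part of the holder hole at (244,178). I'll get the hole from the holder's edges here and from the unobstructed first wrist view.

```bash
python3 - <<'E'
from h import *
np.set_printoptions(precision=4,suppress=True)
s=read_state();cm=camera_model('wrist')
a=onz(cm,(187,139),.025);b=onz(cm,(290,125),.025);d=(b-a);print('edge',np.linalg.norm(d));d/=np.linalg.norm(d)
n=np.array([-d[1],d[0],0]);n*=np.sign(n[0]);print('centre corners',(a+b)/2+.04*n)
# w1 view: rigidly carry camera
Ro,po=s['orientation'],s['position'];Rc,pc=Ro.T@cm['attitude'],Ro.T@(cm['origin']-po)
R1=np.array([[-1,.005,-.001],[.005,1,-.001],[.001,-.001,-1]]);p1=np.array([.506,.068,.2191])
c1=dict(K=cm['K'],attitude=R1@Rc,origin=p1+R1@pc)
im=cv2.imread('pics/w1.png')[:,:,::-1].copy()
for c in blobs(im,(0,0,0),(180,255,60),(62,165,108,210),60)[:2]:
    (x,y),r,_=cv2.fitEllipse(cv2.convexHull(c));print('hole',(x,y),r,onz(c1,(x,y),.025))
im=cv2.imread('pics/w2.png')[:,:,::-1].copy()
print(im[150:190:3,244].tolist()); print(im[178,215:275:4].tolist())
for c in blobs(im,(0,0,0),(180,255,80),(455,120,512,200),60)[:2]:
    (x,y),r,_=cv2.fitEllipse(cv2.convexHull(c));print('well',(x,y),r,onz(cm,(x,y),.06))
E
```

```text
edge 0.07944039854530151
centre corners [ 0.5338 -0.0977  0.025 ]
hole (85.86458587646484, 186.12709045410156) (19.19663429260254, 25.93682861328125) [ 0.5318 -0.0956  0.025 ]
[[206, 167, 115], [200, 162, 112], [190, 153, 106], [161, 130, 90], [84, 72, 55], [44, 46, 44], [44, 46, 44], [44, 45, 43], [45, 45, 44], [45, 46, 44], [44, 45, 44], [55, 40, 40], [79, 26, 24], [161, 46, 43]]
[[139, 114, 80], [138, 112, 79], [112, 92, 65], [45, 43, 39], [35, 37, 35], [37, 38, 37], [44, 45, 44], [44, 46, 44], [44, 45, 44], [44, 44, 43], [43, 45, 44], [40, 43, 40], [107, 88, 64], [165, 134, 93], [193, 155, 107]]
well (489.8736572265625, 156.852294921875) (38.61960983276367, 49.299861907958984) [0.5062 0.0667 0.06  ]
```

{"api": "arm_command", "payload": {"targets": "-1 -0.5 6 0 0; -1 -0.5 18 0 0; -1 -0.5 32 0 0; -1 -0.5 46 0 0; -1 -0.5 58 0 0; -1 -0.5 68 0 0; -1 -0.5 76 0 0; -1 -0.5 82 0 0; -1 -0.5 87 0 0; -1 -0.5 91 0 0"}}

```text
t: 6.03
position: [0.5337, -0.0991, 0.0586]
orientation: [[-1.0, 0.003, 0.0], [0.003, 1.0, -0.0], [-0.0, -0.0, -1.0]]
contact_force: [-0.5, -0.5, -0.3]
opening: 0.206
grip_force: 58.7
```

{"api": "arm_command", "payload": {"targets": "0 0 2 0 0; 0 0 3 0 0; 0 0 4 0 0; 0 0 4 0 0; 0 0 4 0 0; 0 0 4 0 0; 0 0 4 0 0; 0 0 4 0 0; 0 0 4 0 0; 0 0 4 0 0"}}

```text
t: 6.87
position: [0.5337, -0.0991, 0.0559]
orientation: [[-1.0, 0.003, 0.0], [0.003, 1.0, 0.0], [-0.0, 0.0, -1.0]]
contact_force: [-5.5, 0.6, 13.5]
opening: 0.208
grip_force: 60.3
```

{"api": "arm_command", "payload": {"targets": "0 0 -1 0 0.5; 0 0 -2 0 0.5; 0 0 -2 0 0.5; 0 0 -2 0 0.5; 0 0 -2 0 0.5; 0 0 -2 0 0.5; 0 0 -12 0 0.5; 0 0 -28 0 0.5; 0 0 -48 0 0.5; 0 0 -70 0 0.5"}}

```text
t: 7.7
position: [0.5332, -0.0992, 0.1259]
orientation: [[-1.0, 0.003, -0.001], [0.003, 1.0, -0.0], [0.001, -0.0, -1.0]]
contact_force: [0.5, -0.7, -0.3]
opening: 0.498
grip_force: 0.0
```

{"api": "arm_command", "payload": {"targets": "0 8 -30 0 0.5; 0 25 -60 0 0.6; 3 50 -90 -0.03 0.6; 10 78 -115 -0.06 0.6; 18 106 -125 -0.09 0.6; 26 134 -125 -0.12 0.6; 34 162 -125 -0.15 0.6; 42 190 -125 -0.15 0.6; 50 218 -125 -0.15 0.6; 58 244 -125 -0.15 0.6"}}

```text
t: 8.53
position: [0.4756, 0.1464, 0.2509]
orientation: [[-0.989, -0.147, 0.001], [-0.147, 0.989, 0.0], [-0.001, 0.0, -1.0]]
contact_force: [-0.3, -0.5, -0.2]
opening: 0.597
grip_force: 0.0
```

```bash
python3 - <<'E'
from h import *
np.set_printoptions(precision=4,suppress=True)
im=get_image('top');cm=camera_model('top');cv2.imwrite('pics/top1.png',im[:,:,::-1])
for c in blobs(im,(0,150,60),(8,255,255),(280,170,320,220))[:2]:
    (x,y),r,_=cv2.fitEllipse(cv2.convexHull(c));print('cap',(x,y),r,onz(cm,(x,y),.032))
s=read_state();print(s['t'],s['position'],s['orientation'],tool([.548,.309,.25],s))
E
```

```text
cap (296.9031982421875, 193.8787841796875) (15.773902893066406, 16.294416427612305) [ 0.5316 -0.0981  0.032 ]
8.5833 [0.4742 0.1514 0.2507] [[-0.9885 -0.1513 -0.0001]
 [-0.1513  0.9885  0.0016]
 [-0.0002  0.0016 -1.    ]] [-96.8261 144.6341   0.9551]
```

{"api": "arm_command", "payload": {"targets": "-12 22 -4 0 0.6; -24 44 -8 0 0.6; -36 66 -12 0 0.6; -47 86 -16 0 0.6; -57 104 -20 0 0.6; -65 119 -20 0 0.6; -72 131 -20 0 0.6; -76 139 -20 0 0.6; -78 143 -20 0 0.6; -78 143 -20 0 0.6"}}

```text
t: 9.42
position: [0.5325, 0.2982, 0.2698]
orientation: [[-0.989, -0.147, -0.0], [-0.147, 0.989, -0.0], [0.0, -0.0, -1.0]]
contact_force: [-0.3, -0.2, -0.1]
opening: 0.601
grip_force: 0.0
```

```bash
python3 - <<'E'
from h import *
np.set_printoptions(precision=4,suppress=True)
im=get_image('wrist') if 0 else None
s=read_state();cm=camera_model('wrist');im=get_image('wrist');cv2.imwrite('pics/w3.png',im[:,:,::-1])
np.savez('w3.npz',**cm,P=s['position'],R=s['orientation']);print(s['t'],s['position'],s['orientation'])
E
```

```text
9.4167 [0.5325 0.2982 0.2698] [[-0.9892 -0.1469 -0.0004]
 [-0.1469  0.9892 -0.0004]
 [ 0.0004 -0.0004 -1.    ]]
```

View pics/w3.png

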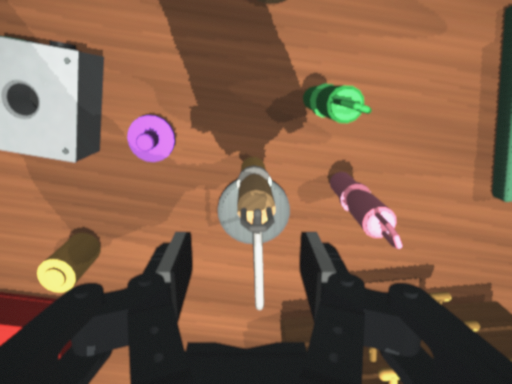

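The bar runs almost vertically in the view, from (260,307) to (257,205), with the stamp's eye near (258,212). The green decoy is at (340,103), the pink at (375,215) and the open well at (20,98). I'll zoom in on the eye.

```bash
python3 - <<'E'
import cv2
im=cv2.imread('pics/w3.png');cv2.imwrite('pics/w3z.png',cv2.resize(im[150:320,205:315],None,fx=3.5,fy=3.5,interpolation=cv2.INTER_CUBIC))
E
```

```text
(no output)
```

View pics/w3z.png

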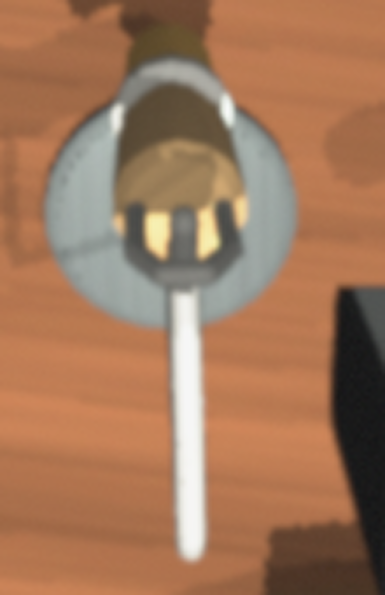

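```bash
python3 - <<'E'
from h import *
np.set_printoptions(precision=4,suppress=True)
cm=dict(np.load('w3.npz'));s=read_state()
e=onz(cm,(257.3,227.7),.196);h=onz(cm,(256.7,206.),.163);b=onz(cm,(259.6,307),.193);b2=onz(cm,(258.1,234.3),.193)
for n,p in(('eye',e),('handle',h),('bar far',b),('bar near',b2)):print(n,p,tool(p,s))
d=b-b2;print('yaw',np.arctan2(d[1],d[0]),'tool yaw',np.arctan2(-s['orientation'][1,0],-s['orientation'][0,0]))
E
```

```text
eye [0.5489 0.3088 0.196 ] [-17.9506   8.9446  73.8782]
handle [0.5461 0.3091 0.163 ] [-15.2283   9.5966 106.879 ]
bar far [0.6125 0.3208 0.193 ] [-82.683   11.4481  76.8501]
bar near [0.555  0.3105 0.193 ] [-24.2279   9.6606  76.8753]
yaw 0.17745503145477534 tool yaw 0.14688533545201088
```

{"api": "arm_command", "payload": {"targets": "-4 2 0 -0.01 0.6; -9 5 0 -0.02 0.6; -14 8 0 -0.03 0.6; -16.5 9 2 -0.03 0.6; -16.5 9 8 -0.03 0.6; -16.5 9 16 -0.03 0.6; -16.5 9 24 -0.03 0.6; -16.5 9 30 -0.03 0.6; -16.5 9 32 -0.03 0.6; -16.5 9 32 -0.03 0.6"}}

```text
t: 10.3
position: [0.5471, 0.309, 0.2371]
orientation: [[-0.984, -0.176, -0.001], [-0.176, 0.984, -0.001], [0.001, -0.001, -1.0]]
contact_force: [0.9, -0.5, 0.2]
opening: 0.603
grip_force: 0.0
```

```bash
python3 - <<'E'
from h import *
np.set_printoptions(precision=4,suppress=True)
s=read_state();cm=camera_model('wrist');im=get_image('wrist')
cv2.imwrite('pics/w4.png',cv2.resize(im[170:384,130:380],None,fx=2.4,fy=2.4,interpolation=cv2.INTER_CUBIC)[:,:,::-1])
np.savez('w4.npz',**cm,P=s['position'],R=s['orientation']);print(s['t'],s['position'],s['orientation'],tool([.5475,.309,.156],s))
E
```

```text
10.3 [0.5471 0.309  0.2371] [[-0.9844 -0.1762 -0.0011]
 [-0.1762  0.9844 -0.0008]
 [ 0.0012 -0.0006 -1.    ]] [-0.4406 -0.0588 81.0857]
```

View pics/w4.png

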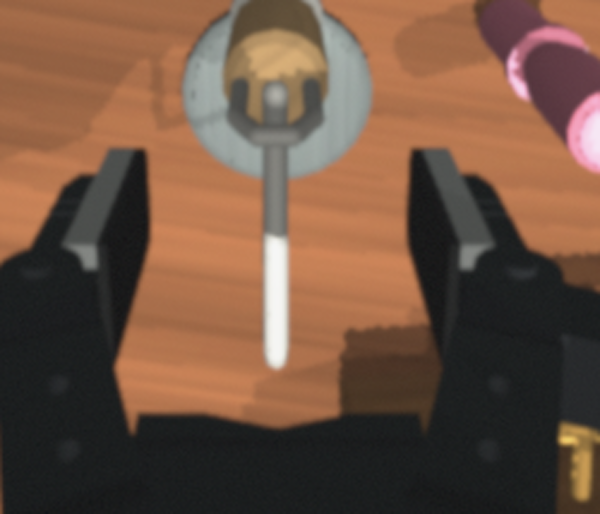

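The fingers straddle the bar symmetrically: finger midpoint at 279, bar at 275 in the crop, which is about 1 mm off. The bar runs along the tool's x, so I'll descend and grip.

{"api": "arm_command", "payload": {"targets": "0 -0.5 5 0 0.6; 0 -0.5 14 0 0.6; 0 -0.5 25 0 0.6; 0 -0.5 36 0 0.6; 0 -0.5 47 0 0.6; 0 -0.5 58 0 0.6; 0 -0.5 68 0 0.6; 0 -0.5 76 0 0.6; 0 -0.5 81 0 0.6; 0 -0.5 81 0 0.6"}}

```text
t: 11.18
position: [0.5472, 0.3086, 0.1557]
orientation: [[-0.984, -0.176, -0.001], [-0.176, 0.984, -0.001], [0.001, -0.001, -1.0]]
contact_force: [0.2, 0.4, 0.3]
opening: 0.6
grip_force: 0.0
```

{"api": "arm_command", "payload": {"targets": "0 0 0 0 0.5; 0 0 0 0 0.4; 0 0 0 0 0.3; 0 0 0 0 0.2; 0 0 0 0 0.1; 0 0 0 0 0; 0 0 0 0 0; 0 0 0 0 0; 0 0 0 0 0; 0 0 0 0 0"}}

```text
t: 12.02
position: [0.548, 0.309, 0.1576]
orientation: [[-0.984, -0.176, 0.001], [-0.176, 0.984, 0.001], [-0.001, 0.0, -1.0]]
contact_force: [0.2, -0.3, 5.6]
opening: 0.325
grip_force: 59.1
```

{"api": "arm_command", "payload": {"targets": "0 0 -1 0 0; 0 0 -3 0 0; 0 0 -6 0 0; 0 0 -9 0 0; 0 0 -12 0 0; 0 0 -14 0 0; 0 0 -15 0 0; 0 0 -15 0 0; 0 0 -15 0 0; 0 0 -15 0 0"}}

```text
t: 12.85
position: [0.5475, 0.3088, 0.1719]
orientation: [[-0.984, -0.176, -0.0], [-0.176, 0.984, -0.0], [0.0, -0.0, -1.0]]
contact_force: [0.7, -0.4, -0.7]
opening: 0.326
grip_force: 59.2
```

{"api": "arm_command", "payload": {"targets": "3 0 0 0 0; 8 0 0 0 0; 14 0 0 0 0; 21 0 0 0 0; 28 0 0 0 0; 35 0 0 0 0; 42 0 0 0 0; 48 0 0 0 0; 53 0 0 0 0; 55 0 0 0 0"}}

```text
t: 13.68
position: [0.4927, 0.299, 0.1721]
orientation: [[-0.984, -0.176, -0.0], [-0.176, 0.984, 0.0], [0.0, 0.0, -1.0]]
contact_force: [0.4, -0.5, -1.8]
opening: 0.327
grip_force: 59.2
```

```bash
python3 - <<'E'
from h import *
np.set_printoptions(precision=4,suppress=True)
im=get_image('scene');cv2.imwrite('pics/s2.png',im[:,:,::-1])
s=read_state();print(s['t'],s['position'],s['contact_force'],tool([.506,.068,.25],s))
cv2.imwrite('pics/s2z.png',cv2.resize(im[150:330,200:400],None,fx=3,fy=3,interpolation=cv2.INTER_CUBIC)[:,:,::-1])
E
```

```text
13.7333 [0.4927 0.2991 0.1721] [-0.1837  0.7741 -1.9591] [  27.7423 -229.8084  -77.8817]
```

View pics/s2z.png

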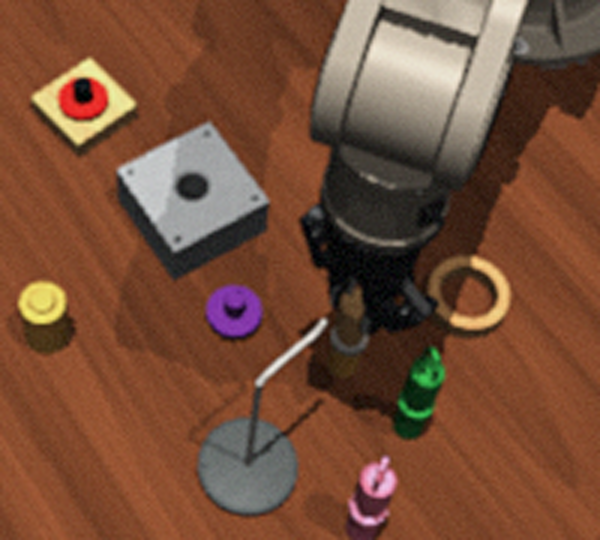

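The stamp is off the hook and held upright, the hook bar is empty, and the cap sits in the holder at crop px (83,95). I'll raise the stamp and move towards the well.

{"api": "arm_command", "payload": {"targets": "1 -4 -8 0 0; 3 -16 -18 0 0; 5 -36 -28 0 0; 7 -60 -38 0 0; 9 -85 -46 0 0; 11 -110 -53 0 0; 13 -134 -53 0 0; 15 -153 -53 0 0; 17 -165 -53 0 0; 17 -169 -53 0 0"}}

```text
t: 14.57
position: [0.5067, 0.127, 0.2259]
orientation: [[-0.985, -0.173, 0.001], [-0.173, 0.985, -0.0], [-0.001, -0.0, -1.0]]
contact_force: [0.7, 0.4, -1.8]
opening: 0.325
grip_force: 59.4
```

{"api": "arm_command", "payload": {"targets": "0 0 0 0.03 0; 0 0 0 0.06 0; 0 0 0 0.09 0; 0 0 0 0.12 0; 0 0 0 0.15 0; 0 0 0 0.175 0; 0 0 0 0.175 0; 0 0 0 0.175 0; 0 0 0 0.175 0; 0 0 0 0.175 0"}}

```text
t: 15.4
position: [0.5065, 0.1298, 0.225]
orientation: [[-1.0, -0.003, -0.0], [-0.003, 1.0, -0.0], [0.0, -0.0, -1.0]]
contact_force: [0.4, -0.5, -2.4]
opening: 0.329
grip_force: 59.4
```

```bash
python3 - <<'E'
from h import *
np.set_printoptions(precision=4,suppress=True)
s=read_state();cm=camera_model('wrist');im=get_image('wrist');cv2.imwrite('pics/w5.png',im[:,:,::-1])
np.savez('w5.npz',**cm,P=s['position'],R=s['orientation']);print(s['t'],s['position'],s['orientation'],s['contact_force'])
uv=lambda p:(lambda q:(cm['K']@q)[:2]/q[2])(cm['attitude'].T@(np.array(p)-cm['origin']))
c=uv([.506,.068,.06]).astype(int);print('expect',c)
roi=(max(c[0]-45,0),max(c[1]-45,0),c[0]+45,c[1]+45)
for k in blobs(im,(0,0,0),(180,255,90),roi,100)[:3]:
    (x,y),r,_=cv2.fitEllipse(cv2.convexHull(k));print('dark',cv2.contourArea(k),(x,y),r,onz(cm,(x,y),.06))
E
```

```text
15.4 [0.5065 0.1298 0.225 ] [[-1.     -0.0028 -0.0001]
 [-0.0028  1.     -0.    ]
 [ 0.0001 -0.     -1.    ]] [ 0.3881 -0.5066 -2.3827]
expect [177 167]
dark 785.0 (179.13275146484375, 167.01571655273438) (31.73965072631836, 33.17456817626953) [0.5059 0.0696 0.06  ]
```

View pics/w5.png

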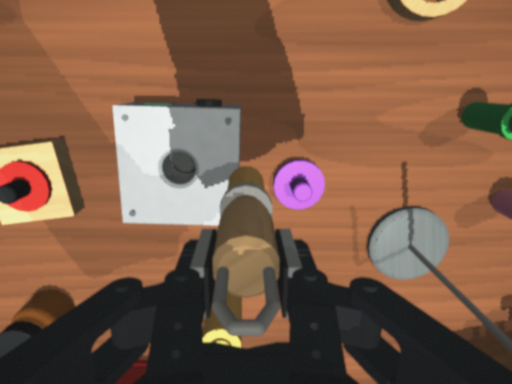

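The well is at px (179,167), the midpoint of the warmer's screws at (179,166) agrees with it, and the barrel foot is near (246,168). I'll check the foot's offset from the tool axis.

```bash
python3 - <<'E'
from h import *
np.set_printoptions(precision=4,suppress=True)
cm=dict(np.load('w5.npz'));s=read_state();im=cv2.imread('pics/w5.png')[:,:,::-1].copy()
P,R=cm['P'],cm['R']
uv=lambda t:(lambda q:(cm['K']@q)[:2]/q[2])(cm['attitude'].T@(P+R@(np.array(t)/1000)-cm['origin']))
print('foot far edge',uv([14,0,123]),'left/right',uv([0,-14,121]),uv([0,14,121]),'foot c',uv([0,0,123]))
print(im[158:184:2,246].tolist());print(im[178,222:274:3].tolist())
print('to well',tool([.506,.0695,.225],s))
E
```

```text
foot far edge [244.8148 163.7612] left/right [227.026  181.6932] [262.6204 181.6896] foot c [244.8287 180.9636]
[[98, 66, 47], [115, 75, 53], [165, 106, 72], [172, 112, 76], [133, 92, 59], [98, 77, 45], [96, 76, 43], [98, 77, 44], [98, 77, 45], [98, 78, 45], [99, 78, 45], [97, 79, 48], [83, 77, 65]]
[[106, 109, 109], [108, 112, 111], [100, 101, 97], [83, 67, 40], [87, 70, 41], [88, 70, 41], [88, 70, 41], [94, 75, 44], [99, 78, 45], [101, 80, 46], [102, 81, 47], [102, 81, 47], [101, 80, 45], [105, 81, 48], [175, 114, 77], [178, 117, 78], [158, 104, 71], [114, 75, 70]]
to well [  0.6629 -60.3374   0.0404]
```

{"api": "arm_command", "payload": {"targets": "0.5 -5 0 0 0; 1 -14 0 0 0; 1.5 -25 0 0 0; 2 -36 0 0 0; 2.5 -46 0 0 0; 2.5 -54 0 0 0; 2.5 -59 0 0 0; 2.5 -61 0 0 0; 2.5 -61 4 0 0; 2.5 -61 8 0 0"}}

```text
t: 16.28
position: [0.5043, 0.069, 0.2168]
orientation: [[-1.0, -0.002, 0.0], [-0.002, 1.0, 0.0], [-0.0, 0.0, -1.0]]
contact_force: [-0.4, -0.6, -3.1]
opening: 0.326
grip_force: 59.4
```

{"api": "arm_command", "payload": {"targets": "0 0 6 0 0; 0 0 12 0 0; 0 0 18 0 0; 0 0 24 0 0; 0 0 29 0 0; 0 0 34 0 0; 0 0 39 0 0; 0 0 43 0 0; 0 0 46 0 0; 0 0 47 0 0"}}

```text
t: 17.12
position: [0.504, 0.0687, 0.1695]
orientation: [[-1.0, -0.002, -0.0], [-0.002, 1.0, -0.0], [0.0, -0.0, -1.0]]
contact_force: [-1.0, 0.1, -2.7]
opening: 0.329
grip_force: 59.4
```

{"api": "arm_command", "payload": {"targets": "0 0 4 0 0; 0 0 8 0 0; 0 0 12 0 0; 0 0 15 0 0; 0 0 18 0 0; 0 0 20 0 0; 0 0 22 0 0; 0 0 23 0 0; 0 0 24 0 0; 0 0 24 0 0"}}

```text
t: 17.95
position: [0.5041, 0.0687, 0.1459]
orientation: [[-1.0, -0.002, -0.0], [-0.002, 1.0, -0.0], [0.0, -0.0, -1.0]]
contact_force: [0.1, 0.2, -1.7]
opening: 0.325
grip_force: 59.4
```

{"api": "arm_command", "payload": {"targets": "0 0 1 0 0; 0 0 1 0 0; 0 0 2 0 0; 0 0 2 0 0; 0 0 3 0 0; 0 0 3 0 0; 0 0 3.5 0 0; 0 0 3.5 0 0; 0 0 3.5 0 0; 0 0 3.5 0 0"}}

```text
t: 18.78
position: [0.5062, 0.069, 0.1448]
orientation: [[-1.0, -0.002, 0.004], [-0.002, 1.0, 0.001], [-0.004, 0.001, -1.0]]
contact_force: [-2.1, -1.6, 32.9]
opening: 0.326
grip_force: 63.1
```

The stamp is on the bottom (33 N at the expected height). I'll release it and withdraw straight up.

{"api": "arm_command", "payload": {"targets": "0 0 -1 0 0; 0 0 -2 0 0; 0 0 -2 0 0.4; 0 0 -2 0 0.5; 0 0 -2 0 0.6; 0 0 -2 0 0.6; 0 0 -2 0 0.6; 0 0 -2 0 0.6; 0 0 -2 0 0.6; 0 0 -2 0 0.6"}}

```text
t: 19.62
position: [0.5041, 0.0687, 0.1445]
orientation: [[-1.0, -0.002, -0.0], [-0.002, 1.0, -0.0], [0.0, -0.0, -1.0]]
contact_force: [-0.2, 0.4, 0.3]
opening: 0.603
grip_force: 0.0
```

{"api": "arm_command", "payload": {"targets": "0 0 -4 0 0.6; 0 0 -12 0 0.6; 0 0 -24 0 0.6; 0 0 -38 0 0.6; 0 0 -54 0 0.6; 0 0 -70 0 0.6; 0 0 -86 0 0.6; 0 0 -98 0 0.6; 0 0 -104 0 0.6; 0 0 -104 0 0.6"}}

```text
t: 20.45
position: [0.5047, 0.0688, 0.2502]
orientation: [[-1.0, -0.002, 0.002], [-0.002, 1.0, 0.001], [-0.002, 0.001, -1.0]]
contact_force: [0.2, -0.1, 0.8]
opening: 0.601
grip_force: 0.0
```

```bash
python3 - <<'E'
from h import *
s=read_state();print(s['t'],s['position'],s['contact_force'],s['opening'])
im=get_image('scene');cv2.imwrite('pics/s3.png',cv2.resize(im[130:330,150:400],None,fx=3,fy=3,interpolation=cv2.INTER_CUBIC)[:,:,::-1])
E
```

```text
20.45 [0.50472373 0.06884064 0.25015261] [ 0.16465862 -0.05644729  0.76306277] 0.6006716589658855
```

View pics/s3.png

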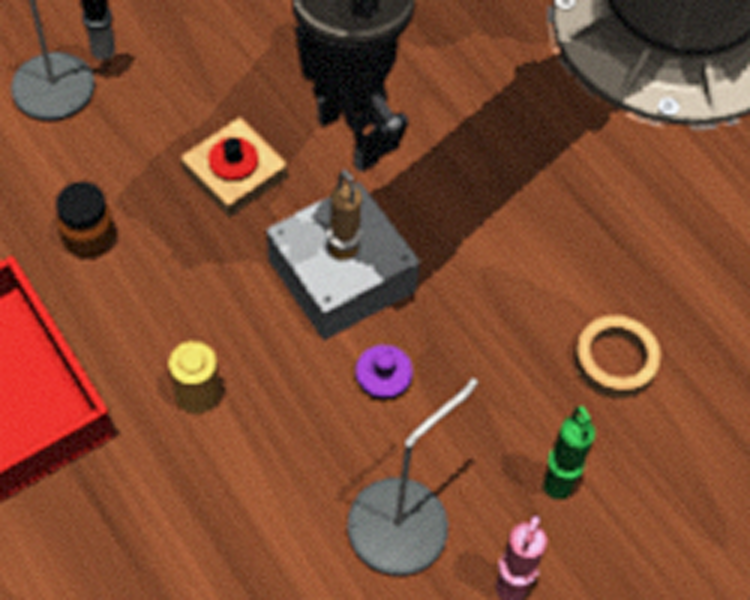

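The stamp stands upright in the well at crop px (344,220). The cap is seated in the holder at (234,155), the gripper is clear, and everything else is where it was.

```bash
python3 -c "
from rig import *
print(hand_in())"
```

```text
the job is handed in; nothing more can be done
None
```

The job is handed in: the cap is seated in the holder, the stamp was set on the well's bottom before release and stands upright there, and the last picture shows the gripper clear and the other things undisturbed; the hand-in gave no verdict.

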